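# Clamp heatsinks in the ratchet bench press

### The job

The bench press was left closed: let its head up with the release tab, draw the fixture carriage out to its loading stop, set every small silver finned heatsink on the bench flat in a pocket of its own on the carriage, fins up, and push the carriage fully home under the head. Then pump the press lever in full strokes, letting it spring right up each time, until the head is down at its stop and the ratchet holds it there, and leave the heatsinks clamped with the lever up. Do not disturb the multimeter, the solder reel or the screwdriver.

Things in the scene. Friction and masses are not known exactly. Their poses are not given: they have to be found in the camera images.
- press: Grey ratchet-lever bench press, fixed to the bench. Origin on the bench under the ram's axis; x away from the robot, y the way the carriage slides out. In its frame, mm: base x -80..130, y -130..320, 18 high, rails on it to 32; head block x -35..130, y -55..55, z 175..245, on a column behind (x above 75); ram and its stop collar (48 across) above the block, to z 320.
- carriage (a joint): Aluminium fixture carriage along the press y, m: 0 = fully home under the head against its stop, 0.21 = out at the loading stop, its three pockets clear of the head. Starts home or part-way, empty. About 2 N of friction; stays where left. Plate 108 x 184 mm (x, y), does not turn relative to the press.
- carriage_handle (a point): Centre of the top of the carriage's black upright handle post: 26 mm in diameter, from 36 to 90 mm above the bench, at the carriage's outer (+y) end, 150 mm from pocket2. Can be pinched from above.
- pocket1 (a point): Centre of the floor of the pocket nearest the press, 57 mm from pocket2 towards the press's -y. Axes as the press's. Each pocket is an opening of 82 mm (press x) by 50 mm (press y) between ribs 6 mm high; its floor is 38 mm above the bench.
- pocket2 (a point): Centre of the floor of the middle pocket; on the ram's axis when the carriage is home.
- pocket3 (a point): Centre of the floor of the pocket nearest the handle, 57 mm from pocket2 towards the press's +y.
- heatsink1: Small silver heatsink, about 110 g, origin at the centre of its underside, z up. Flange 76 x 44 x 5 mm (x, y, z), fin pack 50 x 44 mm on its middle, total height 35. Grip the pack over its 50 mm along x, fingertips above the flange. Fits any pocket, x along the press x, either way round, 3 mm play a side. Lies fins up in front or left of the press. Two or three are there.
- heatsink2: Another one, the same.
- heatsink3: Another one, the same.
- lever (a joint): Pump lever angle, rad: 0 = up at rest, sprung; grows as the grip is pushed down; 1.15 = bottom. Idles for the first 0.2 rad (pawl lifted off the wheel); a full stroke, 1.05 or more, moves the head three ratchet teeth (9 mm). Takes 6 to 9 N at the grip and springs back by itself. With the head at its stop it goes down no further: do not force it.
- lever_grip (a point): Middle of the lever's black cross grip, a round bar 24 mm thick and 100 mm long along the press y. At rest it is 38 degrees above the level of the shaft, on the robot's side; at the bottom 28 degrees below. Can be pushed down from above; it moves on an arc.
- lever_shaft (a point): Centre of the lever's shaft (axis along the press y), 205 mm above the bench, in the plane of lever_grip and 210 mm from it, on the press's -y side. A 94 mm ratchet wheel turns on it with the head.
- head (a joint): How far the head is down, m: 0 = up, 0.053 = hard stop, collar on the head block. The holding pawl keeps it every 3 mm: 0.008, 0.017, 0.026, 0.036, 0.045 after five full strokes from the top, 0.051 after a short sixth; 0.045 and more counts as down. Starts down at 0.045, too low for heatsinks to pass.
- pressure_plate (a point): Centre of the underside of the sprung aluminium pressure plate under the head, 90 x 168 mm (press x, y), moved by the head; 111 mm above the bench when the head is up, 66 at the start. It meets seated heatsinks after 38 mm of head travel, then yields on its springs.
- release_tab (a point): Centre of the top of the holding pawl's flat tab, 30 x 34 mm, above the ratchet wheel, some 290 mm above the bench. Pushed down 10 to 15 mm (6 to 10 N) and held for a second with the lever at rest, it lets the head spring fully up; the tab springs back by itself. Only this lets the head up.
- multimeter: Red handheld multimeter, 88 x 180 x 40 mm, lying left of the press. Leave it alone. Origin at the centre of its underside.
- solder_reel: Grey reel, 64 mm across, 42 mm high, right of the press. Leave it alone. Origin at the centre of its underside.
- screwdriver: Screwdriver, 190 mm long, lying right of the lever. Leave it alone. Origin under its middle.
There are look-alikes about, which are no part of the job. What is shaped like the heatsink3 but black or pink is not meant.

How it is judged:
On the way, in this order (a step that is already met when the one before it is completed fails the run):
1. the carriage is drawn out to its loading stop (value of joint carriage above 0.203 m), for 0.2 s.
2. every heatsink lies flat in a pocket and the carriage is fully home under the raised head (z of heatsink1 in the frame of pocket2 between -0.003 and 0.003 m and x of heatsink1 in the frame of pocket2 between -0.007 and 0.007 m and y of heatsink1 in the frame of pocket2 between -0.066 and 0.066 m and angle between each of heatsink1, heatsink2, heatsink3's own z axis and vertical below 0.06 rad and z of heatsink2 in the frame of pocket2 between -0.003 and 0.003 m and x of heatsink2 in the frame of pocket2 between -0.007 and 0.007 m and y of heatsink2 in the frame of pocket2 between -0.066 and 0.066 m and z of heatsink3 in the frame of pocket2 between -0.003 and 0.003 m and x of heatsink3 in the frame of pocket2 between -0.007 and 0.007 m and y of heatsink3 in the frame of pocket2 between -0.066 and 0.066 m and value of joint carriage below 0.004 m and value of joint head below 0.005 m), for 0.3 s.
3. first full stroke of the lever, down (value of joint lever above 0.95 rad).
4. the lever has sprung back up (value of joint lever below 0.12 rad).
5. second full stroke, down (value of joint lever above 0.95 rad).
6. the lever has sprung back up again (value of joint lever below 0.12 rad).
At the end, for the whole second after the job is handed in: Every heatsink present lies flat, fins up, in a pocket of its own (3 mm in height, 7 mm off its middle line), the carriage is home within 4 mm, the head is held down at 43.5 mm or more of its 53 mm, the lever is up at rest, and all is still (z of heatsink1 in the frame of pocket2 between -0.003 and 0.003 m and x of heatsink1 in the frame of pocket2 between -0.007 and 0.007 m and y of heatsink1 in the frame of pocket2 between -0.066 and 0.066 m and angle between each of heatsink1, heatsink2, heatsink3's own z axis and vertical below 0.06 rad and z of heatsink2 in the frame of pocket2 between -0.003 and 0.003 m and x of heatsink2 in the frame of pocket2 between -0.007 and 0.007 m and y of heatsink2 in the frame of pocket2 between -0.066 and 0.066 m and z of heatsink3 in the frame of pocket2 between -0.003 and 0.003 m and x of heatsink3 in the frame of pocket2 between -0.007 and 0.007 m and y of heatsink3 in the frame of pocket2 between -0.066 and 0.066 m and value of joint carriage below 0.004 m and value of joint head above 0.0435 m and value of joint lever below 0.08 rad and linear speed of each of heatsink1, heatsink2, heatsink3 below 0.02 m/s); the robot touches nothing.
It fails at once if the multimeter is pushed more than 30 mm (distance of multimeter from where it was at the start of the episode above 0.03 m).
It fails at once if the solder reel is pushed more than 30 mm (distance of solder_reel from where it was at the start of the episode above 0.03 m).
It fails at once if the screwdriver is pushed more than 30 mm (distance of screwdriver from where it was at the start of the episode above 0.03 m).
Of heatsink1, heatsink2, heatsink3 only 2 to 3 are there at a start; the rules pass over those that are not, and their reading is None.
At some moment in a run one of heatsink1, heatsink2, heatsink3 may be knocked a few centimetres aside while the robot is not near it.
Once in a run the grip may slacken for a moment while it holds something.
It also fails if it takes over 210 s, if anything falls off the work surface, if the arm or the gripper's body presses on something with over 40 N, if the wrist force passes 120 N, or if a joint passes its speed limit or range.

### The arm

A 7-joint arm with a two-finger parallel gripper is mounted at the origin on the work surface. World frame = base frame: x ahead of the robot, y to its left, z up, the work surface at z = 0. Lengths are in m, angles in rad, forces in N, time in s.
With the tool pointing down it reaches from about 0.35 to 0.9 m from the base axis. Payload 19.9 kg.
Tool frame: the origin (TCP) lies between the finger pads; the fingertips stand 22 mm ahead of it and the grasp point (between the pads) lies 3 mm ahead of it; z points along the fingers, y is the line along which they close (so a half turn about z gives the same grasp; the last joint's range is limited). The gripper opens to 85 mm and grips with 20 to 120 N. Pads are 22 mm wide; open, the fingers measure 114 mm over their backs; the gripper's body (76 mm by 85 mm) begins 54 mm behind the grasp point. The pads swing forward as they close: fully open they stand 13 mm farther back than shut.
Start: joints at [1.218, 0.417, -0.01, 1.614, 0.005, 1.111, -0.053], TCP at [0.192, -0.595, 0.253] pointing down, gripper open.
Joint ranges: [-2.81, 2.81], [-0.39, 2.02], [-1.27, 1.25], [0.06, 2.57], [-1.19, 4.33], [0.19, 2], [-2.82, 2.82]. Speed limits (rad/s): [1.89, 1.89, 2.39, 2.39, 3.01, 3.01, 3.01].

### API

Orientations are given as a unit quaternion [x, y, z, w].
In Python, from workcell import ctrl gives the robot as it stands. The module is installed in compiled form; this text tells all that it offers.
- The arm moves only by the tool carry_out, never from a script. Its argument "increments" is one flat list of numbers, 6 for each row, row after row: the shift along the tool's x, y, z scaled (see below), then the turn, a rotation vector about the tool's x, y, z scaled (see below). A call has 1 to 12 rows; each row shifts and turns the commanded pose from where the row before left it, along the tool's axes as they then stand; what a row does not reach is not made up. The controller multiplies each number of a shift by 800 mm and each number of a turn by 60 degrees. A row lasts 1/8 s, in which the tool goes at most 62.5 mm and 10.7 degrees, less where a joint would pass 70% of its speed; a pose out of reach is approached as far as the arm can. A call with a number of a shift or a turn outside -1 to 1 is refused whole. A call with a gripper value outside its range is refused whole. "claw" is the finger opening in mm, from 0 to 85.4, set as the call begins (left out, the last holds). The fingers move at their own pace and stop on an object; "force" is the grip in N (left out, the last holds). Time passes only in rows, so rows that do not move let the fingers close. It gives the time, the measured TCP pose, the force, the opening and the grip force at its end, in the units of the state.
- ctrl.get_obs(): the state, without advancing time (a new reading comes with each control period).
- ctrl.capture(name): name is "side" or "top"; returns a dict with "color" (400x640x3 uint8, red, green, blue), "depth" (400x640 float32, m along the optical axis (not along the pixel's ray), 0 where there is no reading), "vfov" (degrees; the focal length in pixels is half the picture's height over the tangent of half this angle, whatever the lens; pixels are square), "cx", "cy" (the principal point, pixels), "rvec" (rotation vector, rad) and "tvec" (3), from world to camera coordinates, as OpenCV has them. Camera axes: x right, y down, z forward; pixel columns grow to the right and rows downward; lengths in m; the calibration is good to about 2 mm. A picture is of the moment at which its call begins.
- ctrl.sign_off(): hands the job in; it is judged then, once.
The state is a dict: "clock": time; "joint_positions": joint angles; "joint_vel": joint speeds; "tau": joint torques, N m; "position": TCP position; "tool_rot": TCP orientation; "force": force on the tool from outside, world axes, zero at the start; "wrist_torque": the same for the moment, N m; "width": opening from 0.0 (shut) to 1.0 (fully open); "finger_force": force on a finger pad.
Only numpy, scipy, OpenCV 4.12 (cv2) and the standard library are available. Lean on these libraries where they do the work, as an engineer would, in place of code of your own. Each camera call takes 0.05 s, during which the arm holds its last target. There are 200 camera calls.

## Working session

There is one attempt and no reset: what is moved stays moved. The work goes in short steps, Python scripts to look and compute and a tool call to move; the robot and the scene stay as the last step left them, time stands still between calls to the robot, and variables do not carry over. Pictures are saved under pics/ and viewed, at most 14 in all, crops included, and the job is handed in when it is done.

Besides the shell and the picture viewer there is one more tool, called after "Call:" as a command line: name --argument value ..., lists and objects as JSON in quotes. carry_out: Moves the arm, as the interface text tells. Shifts and turns lie within -1 to 1; 1 stands for 800 mm of shift or 60 degrees of turn. Its arguments: {"type":"object","properties":{"increments":{"type":"array","items":{"type":"number","minimum":-1,"maximum":1}},"claw":{"type":"number"},"force":{"type":"number"}},"required":["increments"]}

```bash
mkdir -p pics
cat > h.py <<'E'
import numpy as np, cv2
from workcell import ctrl
from scipy.spatial.transform import Rotation as R
def cap(n,save=None):
    c=ctrl.capture(n)
    if save: cv2.imwrite('pics/'+save,c['color'][:,:,::-1])
    return c
def K(c):
    f=200/np.tan(np.radians(c['vfov'])/2); return f
def cloud(c):
    f=K(c); d=c['depth']; v,u=np.mgrid[0:400,0:640]
    p=np.stack([(u-c['cx'])/f*d,(v-c['cy'])/f*d,d],-1)
    r=R.from_rotvec(np.ravel(c['rvec'])).as_matrix()
    w=(p-np.ravel(c['tvec']))@r
    w[d<=0]=np.nan
    return w
def proj(c,P):
    f=K(c); r=R.from_rotvec(np.ravel(c['rvec'])).as_matrix()
    q=np.atleast_2d(P)@r.T+np.ravel(c['tvec'])
    return q[:,:2]/q[:,2:]*f+[c['cx'],c['cy']]
def pose():
    o=ctrl.get_obs(); return np.array(o['position']),R.from_quat(o['tool_rot'])
E
python3 - <<'E'
from h import *
a=cap('top','top0.png');b=cap('side','side0.png')
for c in(a,b): print(K(c),c['cx'],c['cy'],R.from_rotvec(np.ravel(c['rvec'])).as_matrix().round(3).tolist(),np.ravel(c['tvec']))
o=ctrl.get_obs();print(o)
np.savez('c0.npz',a=cloud(a),b=cloud(b),ac=a['color'],bc=b['color'])
E
```

```text
371.49741101311355 318.2300653262133 200.89105996012694 [[-0.06, -0.998, -0.005], [-0.978, 0.06, -0.199], [0.199, -0.007, -0.98]] [0.00360292 0.54464152 1.09805048]
483.8166946743579 324.0316955171246 202.8041901895237 [[-0.67, -0.742, 0.009], [-0.571, 0.508, -0.645], [0.474, -0.438, -0.764]] [0.35163255 0.41598604 1.48903918]
{'clock': 0.1, 'joint_positions': array([ 1.21749617,  0.41791973, -0.01034246,  1.6141217 ,  0.0047234 ,
        1.11068833, -0.05300784]), 'joint_vel': array([ 0.00211115, -0.00275764, -0.00211845, -0.00271603,  0.0012021 ,
       -0.00048215,  0.00024686]), 'tau': array([ 3.55113516e-03, -8.65808916e+01,  6.81873187e-01, -4.35633481e+01,
        1.92712893e-02,  5.00338982e-03, -1.50445940e-04]), 'position': array([ 0.19165303, -0.59458463,  0.25271599]), 'tool_rot': array([ 9.87868401e-01,  1.55292347e-01, -1.31220056e-04, -5.40991822e-04]), 'force': array([ 0.06052342, -0.21064028, -0.1442685 ]), 'wrist_torque': array([-0.03534084, -0.00019757,  0.02268807]), 'finger_force': 0.0, 'width': 0.997385624605479}
```

View pics/top0.png

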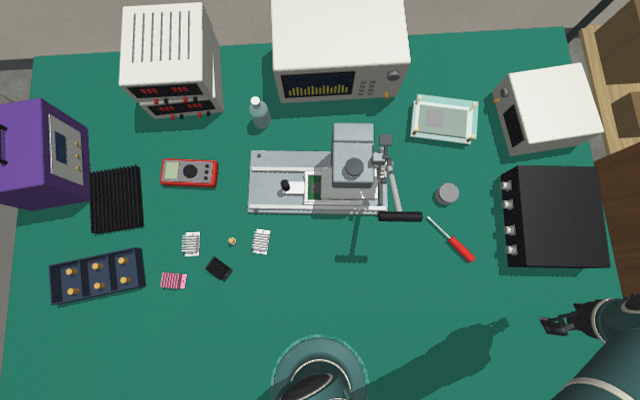

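View pics/side0.png

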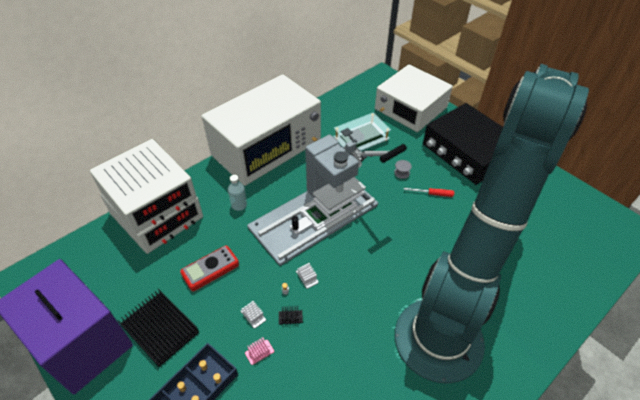

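Run:
```python
from h import *
d=np.load('c0.npz');a=d['a'];ac=d['ac']
im=cv2.resize(ac[115:295,150:450],None,fx=2.6,fy=2.6,interpolation=cv2.INTER_CUBIC)
cv2.imwrite('pics/crop0.png',im[:,:,::-1])
def pt(u,v): return a[v-1:v+2,u-1:u+2].reshape(-1,3)
for n,(u,v) in dict(hsL=(191,244),hsR=(261,241),black=(219,268),pink=(174,281),handle=(287,187),grip=(401,216),tab=(386,141),tabb=(379,158),block=(345,135),ram=(354,167),base=(265,205),baseFL=(252,160),mm=(189,173),reel=(447,194)).items(): print(n,np.nanmedian(pt(u,v),0).round(4))
for n,w in (('a',d['a']),('b',d['b'])):
  col=d[n+'c'].astype(int)
  z=w[...,2]; mx=col.max(-1);mn=col.min(-1)
  # objects 8-45mm high in the front/left region
  m=(z>0.012)&(z<0.05)&(w[...,0]>0.2)&(w[...,0]<0.75)&(w[...,1]>0.1)&(w[...,1]<.6)
  k,l,s,c=cv2.connectedComponentsWithStats(m.astype(np.uint8))
  for i in range(1,k):
    if s[i,4]>60:
      q=w[l==i]; r=cv2.minAreaRect((q[:,:2]*1000).astype(np.float32)); print(n,c[i].round(),s[i,4],np.round(r[0]),np.round(r[1]),round(r[2],1),'zmax',np.nanpercentile(q[:,2],98).round(4),col[l==i].mean(0).round())
```

```text
hsL [0.4392 0.3759 0.0205]
hsR [0.4351 0.156  0.0326]
black [0.3579 0.285  0.0313]
pink [0.3274 0.4219 0.0305]
handle [0.5901 0.0641 0.0705]
grip [ 0.4383 -0.2144  0.3437]
tab [ 0.6396 -0.2082  0.2923]
tabb [ 0.6    -0.1889  0.2787]
block [ 0.6777 -0.1098  0.252 ]
ram [ 0.5812 -0.1239  0.2746]
base [0.5457 0.1391 0.031 ]
baseFL [0.7012 0.1791 0.0176]
mm [0.6617 0.3758 0.0457]
reel [ 0.5439 -0.4354  0.0411]
a [263. 182.] 1734 [631. 146.] [ 96. 213.] 88.9 zmax 0.0332 [167. 176. 177.]
a [189. 172.] 1512 [672. 383.] [180.  90.] 83.8 zmax 0.0459 [141. 108. 101.]
a [130. 198.] 1187 [604. 575.] [201.  66.] 5.5 zmax 0.0366 [29. 30. 30.]
a [261. 238.] 113 [444. 156.] [45. 34.] 78.5 zmax 0.0381 [196. 199. 197.]
a [135. 267.] 335 [373. 568.] [120.  81.] 8.5 zmax 0.0498 [37. 45. 55.]
a [217. 268.] 264 [358. 293.] [51. 45.] 51.5 zmax 0.0377 [31. 33. 33.]
a [171. 280.] 281 [332. 435.] [52. 44.] 80.0 zmax 0.0382 [172. 110. 129.]
b [275. 238.] 1287 [626. 145.] [100. 220.] 86.9 zmax 0.0361 [166. 180. 184.]
b [209. 267.] 1337 [668. 384.] [180.  92.] 84.4 zmax 0.0472 [141. 104. 100.]
b [307. 273.] 238 [434. 158.] [47. 55.] 78.8 zmax 0.0408 [171. 178. 179.]
b [173. 316.] 760 [602. 576.] [207.  64.] 5.0 zmax 0.0395 [24. 31. 31.]
b [253. 312.] 271 [439. 378.] [45. 54.] 87.2 zmax 0.0402 [170. 177. 179.]
b [259. 349.] 220 [329. 437.] [52. 47.] 81.7 zmax 0.0399 [201. 133. 160.]
b [218. 367.] 430 [371. 565.] [127.  79.] 4.0 zmax 0.0497 [46. 52. 52.]
```

View pics/crop0.png

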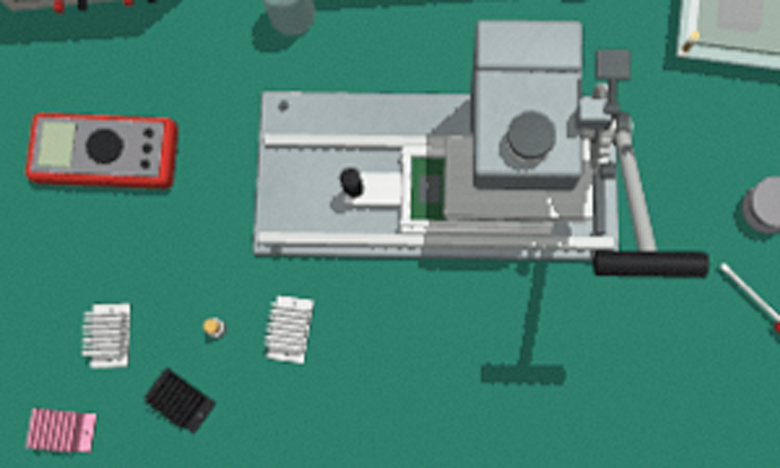

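```bash
cat >> h.py <<'E'
from scipy.optimize import minimize
def fg(c):
    h=cv2.cvtColor(c['color'],cv2.COLOR_RGB2HSV)
    return ~((h[...,0]>65)&(h[...,0]<95)&(h[...,1]>90))
def box(x0,x1,y0,y1,z0,z1): return np.array([[x,y,z] for x in(x0,x1) for y in(y0,y1) for z in(z0,z1)])
def sil(c,boxes,p,z0=0,S=4):
    m=np.zeros((400*S,640*S),np.uint8); cs,sn=np.cos(p[2]),np.sin(p[2])
    for b in boxes:
        w=np.c_[p[0]+cs*b[:,0]-sn*b[:,1],p[1]+sn*b[:,0]+cs*b[:,1],b[:,2]+z0]
        q=((proj(c,w)+.5)*S*16).astype(np.int32)
        cv2.fillConvexPoly(m,cv2.convexHull(q),255,shift=4)
    return cv2.resize(m,(640,400),interpolation=cv2.INTER_AREA)/255.
def fit(cs,boxes,p0,wins=None,z0=0,pad=14,masks=None):
    M=masks or [fg(c) for c in cs]
    W=[]
    for i,c in enumerate(cs):
        if wins: w=np.zeros((400,640),bool);x0,x1,y0,y1=wins[i];w[y0:y1,x0:x1]=1
        else: w=cv2.dilate((sil(c,boxes,p0,z0)>0).astype(np.uint8),np.ones((pad,pad)))>0
        W.append(w)
    f=lambda q:sum(np.abs(sil(c,boxes,[q[0]/100,q[1]/100,q[2]/10],z0)-m)[w].sum() for c,m,w in zip(cs,M,W))
    q0=np.array([p0[0]*100,p0[1]*100,p0[2]*10])
    s=np.vstack([q0]+[q0+d for d in np.diag([1.,1.,1.])])
    r=minimize(f,q0,method='Nelder-Mead',options=dict(initial_simplex=s,xatol=.01,fatol=.05))
    r=minimize(f,r.x,method='Nelder-Mead',options=dict(initial_simplex=r.x+.4*(s-q0),xatol=.01,fatol=.05))
    return [r.x[0]/100,r.x[1]/100,r.x[2]/10],r.fun
HS=[box(-.038,.038,-.022,.022,0,.005),box(-.025,.025,-.022,.022,.005,.035)]
BASE=[box(-.08,.13,-.13,.32,0,.018)]
E
python3 - <<'E'
from h import *
a=cap('top');b=cap('side')
for n,p in (('hsL',(.439,.375,0)),('hsR',(.435,.157,-.15))):
  for cs in ((a,b),(a,),(b,)): print(n,fit(cs,HS,p))
p0=(.585,-.124,-.03)
# press: front/left part only
for cs,w in (((a,b),[(225,325,140,235),(235,300,170,275)]),((a,),[(225,325,140,235)]),((b,),[(235,300,170,275)])): print('press',fit(cs,BASE,p0,w))
c=cloud(a); 
m=(c[...,2]>.26)&(c[...,0]>.5)&(c[...,0]<.72)&(c[...,1]>-.26)&(c[...,1]<-.06)
k,l,s,ce=cv2.connectedComponentsWithStats(m.astype(np.uint8))
for i in range(1,k):
  if s[i,4]>8: q=c[l==i];print(ce[i].round(1),s[i,4],np.median(q,0).round(4),np.nanmin(q,0).round(3),np.nanmax(q,0).round(3))
t=c[300:330,200:250].reshape(-1,3);print('table',np.nanmedian(t,0))
E
```

```text
hsL ([np.float64(0.44145153200318804), np.float64(0.3790456291592652), np.float64(-0.017444077402084767)], np.float64(57.89019607843137))
hsL ([np.float64(0.44109622044341), np.float64(0.378467364996523), np.float64(0.004192829364386694)], np.float64(24.12549019607843))
hsL ([np.float64(0.4427837479112128), np.float64(0.3793678457199641), np.float64(-0.01736999160454621)], np.float64(28.149019607843137))
hsR ([np.float64(0.43621201000244125), np.float64(0.15911775355331226), np.float64(-0.19468646404630846)], np.float64(51.63921568627451))
hsR ([np.float64(0.43515498848163714), np.float64(0.15902603487273492), np.float64(-0.20738073002681023)], np.float64(25.44705882352941))
hsR ([np.float64(0.435928169495252), np.float64(0.15944054316600834), np.float64(-0.18658824191693668)], np.float64(24.380392156862747))
press ([np.float64(0.5834652235939332), np.float64(-0.12454100909072906), np.float64(-0.0816193870259163)], np.float64(1077.8392156862744))
press ([np.float64(0.5858653905431751), np.float64(-0.12447401182868617), np.float64(-0.07167493897847448)], np.float64(331.2627450980392))
press ([np.float64(0.5831927279403502), np.float64(-0.12509848436594403), np.float64(-0.08075473089465302)], np.float64(741.6392156862745))
[382.8 148. ] 332 [ 0.6242 -0.201   0.2872] [ 0.593 -0.225  0.26 ] [ 0.659 -0.173  0.298]
[354.  166.3] 278 [ 0.5837 -0.1245  0.2738] [ 0.561 -0.148  0.263] [ 0.608 -0.101  0.278]
[393.8 187.4] 93 [ 0.5215 -0.2188  0.2793] [ 0.5   -0.228  0.26 ] [ 0.545 -0.211  0.297]
table [ 0.21767592  0.27842122 -0.00029458]
```

Call:
carry_out --increments '[0,0,-0.05,0,0,0.1222,0,0,-0.05,0,0,0.1222,0,0,-0.05,0,0,0.1222,0,0,0,0,0,0]' --claw 0

```text
clock: 0.7
position: [0.1921, -0.5956, 0.3763]
tool_rot: [0.999, -0.037, 0.001, 0.002]
force: [1.2, 1.1, -1.6]
width: 0.145
finger_force: 0.0
```

```bash
cat >> h.py <<'E'
def go(x,y,z,yaw=None):
    p,r=pose(); d=r.inv().apply(np.array([x,y,z])-p)
    print('at',p.round(4),'yaw',np.degrees(np.arctan2(*r.as_matrix()[[1,0],0])).round(2),'tilt',r.as_matrix()[:,2].round(4),'tool mm',(d*1000).round(1),'units',(d/.8).round(4))
E
python3 - <<'E'
from h import *
a=cap('top');b=cap('side')
for c,n in((a,'a'),(b,'b')):
  w=cloud(c); dk=c['color'].max(-1)<70
  m=(w[...,2]>.045)&(w[...,2]<.10)&(abs(w[...,0]-.59)<.05)&(w[...,1]>0)&(w[...,1]<.15)&dk
  q=w[m];print(n,len(q),np.median(q,0).round(4),q.min(0).round(3),q.max(0).round(3))
  v,u=np.nonzero(m);print(u.min(),u.max(),v.min(),v.max())
  m=(w[...,2]>.284)&(w[...,2]<.30)&(w[...,0]>.59)&(w[...,0]<.70)&(w[...,1]>-.25)&(w[...,1]<-.17)
  q=w[m];print('tab',len(q),np.median(q,0).round(4),np.percentile(q,2,0).round(3),np.percentile(q,98,0).round(3))
  q=q[q[:,0]>.62]; r=cv2.minAreaRect((q[:,:2]*1000).astype(np.float32));print(r,np.median(q[:,2]))
  m=(w[...,2]>.30)&(w[...,2]<.37)&dk&(abs(w[...,0]-.44)<.05)&(abs(w[...,1]+.21)<.09)
  q=w[m];print('grip',len(q),np.median(q,0).round(4),np.percentile(q,2,0).round(3),np.percentile(q,98,0).round(3))
go(.64,-.208,.40)
E
```

```text
a 60 [0.5932 0.0702 0.0875] [0.588 0.059 0.052] [0.609 0.081 0.093]
281 288 180 189
tab 180 [ 0.6424 -0.2066  0.2923] [ 0.611 -0.224  0.285] [ 0.658 -0.191  0.296]
((639.746337890625, -207.4468994140625), (33.85961151123047, 39.56778335571289), 85.82064056396484) 0.29243626229391695
grip 407 [ 0.4385 -0.2115  0.3435] [ 0.427 -0.259  0.333] [ 0.451 -0.165  0.347]
b 68 [0.5929 0.0765 0.0798] [0.583 0.062 0.045] [0.608 0.084 0.096]
292 297 216 228
tab 83 [ 0.6388 -0.2044  0.2926] [ 0.597 -0.224  0.285] [ 0.657 -0.188  0.298]
((641.2335815429688, -207.20004272460938), (35.42018127441406, 37.49051284790039), 80.5261459350586) 0.29347155584408524
grip 196 [ 0.4337 -0.2042  0.3426] [ 0.425 -0.258  0.329] [ 0.45  -0.163  0.349]
at [ 0.1918 -0.5947  0.3729] yaw -4.07 tilt [-2.e-04  2.e-04 -1.e+00] tool mm [ 419.7 -417.5  -27.1] units [ 0.5246 -0.5219 -0.0339]
```

Call:
carry_out --increments '[0.0437,-0.0435,-0.003,0,0,0,0.0437,-0.0435,-0.003,0,0,0,0.0437,-0.0435,-0.003,0,0,0,0.0437,-0.0435,-0.003,0,0,0,0.0437,-0.0435,-0.003,0,0,0,0.0437,-0.0435,-0.003,0,0,0,0.0437,-0.0435,-0.003,0,0,0,0.0437,-0.0435,-0.003,0,0,0,0.0437,-0.0435,-0.003,0,0,0,0.0437,-0.0435,-0.003,0,0,0,0.0437,-0.0435,-0.003,0,0,0,0.0437,-0.0435,-0.003,0,0,0]'

```text
clock: 2.3
position: [0.641, -0.2075, 0.4006]
tool_rot: [0.999, -0.036, -0.001, -0.0]
force: [0.2, -0.5, 0.9]
width: 0.002
finger_force: 0.0
```

```bash
python3 -c "
from h import *
go(.641,-.207,.325)"
```

```text
at [ 0.641  -0.2075  0.4006] yaw -4.08 tilt [-2.e-03  7.e-04 -1.e+00] tool mm [ 0.1 -0.4 75.6] units [ 0.0001 -0.0005  0.0945]
```

Call:
carry_out --increments '[0,0,0.025,0,0,0,0,0,0.025,0,0,0,0,0,0.025,0,0,0,0,0,0.025,0,0,0,0,0,0.005,0,0,0,0,0,0.005,0,0,0,0,0,0.005,0,0,0,0,0,0.005,0,0,0,0,0,0,0,0,0,0,0,0,0,0,0]'

```text
clock: 3.55
position: [0.6402, -0.2086, 0.3061]
tool_rot: [0.999, -0.036, -0.0, -0.0]
force: [-0.0, -0.4, 2.3]
width: 0.001
finger_force: 0.5
```

Call:
carry_out --increments '[0,0,0.0025,0,0,0,0,0,0.0025,0,0,0,0,0,0,0,0,0,0,0,0,0,0,0,0,0,0,0,0,0,0,0,0,0,0,0]'

```text
clock: 4.3
position: [0.6402, -0.2086, 0.3021]
tool_rot: [0.999, -0.036, -0.0, -0.0]
force: [0.1, -0.9, 1.6]
width: 0.001
finger_force: 0.6
```

```bash
python3 -c "
from h import *
c=cap('side','side1.png');w=cloud(c)
im=cv2.resize(c['color'][100:280,220:440],None,fx=3,fy=3);cv2.imwrite('pics/s1c.png',im[:,:,::-1])
o=ctrl.get_obs();print(o['force'],o['position'])
m=(abs(w[...,0]-.584)<.02)&(abs(w[...,1]+.1245)<.02)&(w[...,2]>.24);print(np.percentile(w[m][:,2],[10,50,90]))
"
```

```text
[ 0.48538427 -0.34733866  1.01430588] [ 0.64025492 -0.20855438  0.30209113]
[0.25305829 0.31890143 0.62533147]
```

Call:
carry_out --increments '[0,0,0,0,0,0,0,0,0,0,0,0,0,0,0,0,0,0,0,0,0,0,0,0,0,0,-0.045,0,0,0,0,0,-0.045,0,0,0,0,0,-0.045,0,0,0,0,0,0,0,0,0]'

```text
clock: 5.35
position: [0.6408, -0.2086, 0.4129]
tool_rot: [0.999, -0.036, 0.002, 0.001]
force: [-0.3, 0.5, -0.4]
width: 0.001
finger_force: 0.0
```

```bash
python3 -c "
from h import *
c=cap('top');w=cloud(c)
m=(abs(w[...,0]-.584)<.016)&(abs(w[...,1]+.1245)<.016)&(w[...,2]>.24);print(np.percentile(w[m][:,2],[10,50,90]),m.sum())
m=(abs(w[...,0]-.641)<.012)&(abs(w[...,1]+.207)<.012)&(w[...,2]>.24);print(np.percentile(w[m][:,2],[10,50,90]),m.sum())
go(.597,.070,.40)
"
```

```text
[0.25264464 0.31879862 0.68348093] 246
[0.28914844 0.74806311 0.74936157] 354
at [ 0.6404 -0.2086  0.4109] yaw -4.13 tilt [ 1.4e-03 -4.0e-04 -1.0e+00] tool mm [ -63.4 -274.7   10.7] units [-0.0793 -0.3434  0.0134]
```

Call:
carry_out --increments '[-0.0113,-0.049,0.002,0,0,0,-0.0113,-0.049,0.002,0,0,0,-0.0113,-0.049,0.002,0,0,0,-0.0113,-0.049,0.002,0,0,0,-0.0113,-0.049,0.002,0,0,0,-0.0113,-0.049,0.002,0,0,0,-0.0113,-0.0494,0.002,0,0,0,0,0,0.05,0,0,0,0,0,0.05,0,0,0,0,0,0.05,0,0,0,0,0,0.05,0,0,0,0,0,0,0,0,0]' --claw 80 --force 40

```text
clock: 6.9
position: [0.5952, 0.0696, 0.2358]
tool_rot: [0.999, -0.036, -0.003, 0.0]
force: [1.0, 0.1, 1.5]
width: 0.933
finger_force: 0.0
```

```bash
python3 -c "
from h import *
go(.598,.070,.078)"
```

```text
at [0.5952 0.0696 0.2358] yaw -4.12 tilt [-6.1e-03 -5.0e-04 -1.0e+00] tool mm [  3.8  -0.7 157.7] units [ 0.0047 -0.0009  0.1972]
```

Call:
carry_out --increments '[0.003,0,0.045,0,0,0,0,0,0.045,0,0,0,0,0,0.045,0,0,0,0,0,0.045,0,0,0,0,0,0.013,0,0,0,0,0,0,0,0,0]'

```text
clock: 7.65
position: [0.5998, 0.07, 0.0855]
tool_rot: [0.999, -0.036, 0.0, -0.0]
force: [-0.4, -0.5, 0.8]
width: 0.935
finger_force: 0.0
```

Call:
carry_out --increments '[0,0,0,0,0,0,0,0,0,0,0,0,0,0,0,0,0,0,0,0,0,0,0,0,0,0,0,0,0,0,0,0,0,0,0,0]' --claw 15 --force 30

```text
clock: 8.4
position: [0.5996, 0.07, 0.0852]
tool_rot: [0.999, -0.036, 0.0, -0.0]
force: [-3.0, -0.5, 7.9]
width: 0.296
finger_force: 29.2
```

```bash
python3 -c "
from h import *
p=np.array([.585,-.1245]);y=np.array([.072,.997]);o,_=pose();print('s',(o[:2]-p)@y)
h=p+y*(.15+.214);go(h[0],h[1],o[2])"
```

```text
s 0.1949268498440964
at [0.5996 0.07   0.0852] yaw -4.13 tilt [ 8.e-04  1.e-04 -1.e+00] tool mm [  -0.6 -168.8    0. ] units [-0.0007 -0.2111  0.    ]
```

Call:
carry_out --increments '[0,-0.025,0,0,0,0,0,-0.025,0,0,0,0,0,-0.025,0,0,0,0,0,-0.025,0,0,0,0,0,-0.025,0,0,0,0,0,-0.025,0,0,0,0,0,-0.025,0,0,0,0,0,-0.02,0,0,0,0,0,-0.01,0,0,0,0,0,-0.005,0,0,0,0,0,0,0,0,0,0,0,0,0,0,0]'

```text
schema error: expected a multiple of 6 numbers
```

```bash
python3 -c "
from h import *
p=np.array([.585,-.1245]);y=np.array([.072,.997]);o,_=pose();print('s',(o[:2]-p)@y,o, ctrl.get_obs()['force'])"
```

```text
s 0.1949268498440964 [0.59962873 0.06995695 0.08522102] [-2.96030503 -0.54816611  7.86034155]
```

Call:
carry_out --increments '[0,-0.025,0,0,0,0,0,-0.025,0,0,0,0,0,-0.025,0,0,0,0,0,-0.025,0,0,0,0,0,-0.025,0,0,0,0,0,-0.025,0,0,0,0,0,-0.025,0,0,0,0,0,-0.02,0,0,0,0,0,-0.01,0,0,0,0,0,-0.005,0,0,0,0,0,0,0,0,0,0,0,0,0,0,0,0]'

```text
clock: 9.9
position: [0.6124, 0.2345, 0.0852]
tool_rot: [0.999, -0.037, 0.0, 0.002]
force: [-1.4, -15.9, 13.9]
width: 0.292
finger_force: 31.6
```

```bash
python3 -c "
from h import *
p=np.array([.585,-.1245]);y=np.array([.072,.997]);o,_=pose();print('s',(o[:2]-p)@y,o, ctrl.get_obs()['force'])
c=cap('top','top2.png');cv2.imwrite('pics/t2c.png',cv2.resize(c['color'][120:290,150:430],None,fx=2.8,fy=2.8,interpolation=cv2.INTER_CUBIC)[:,:,::-1])"
```

```text
s 0.3599140454372917 [0.61236121 0.2345211  0.0852287 ] [ -1.44137089 -15.90886964  13.89140332]
```

View pics/t2c.png

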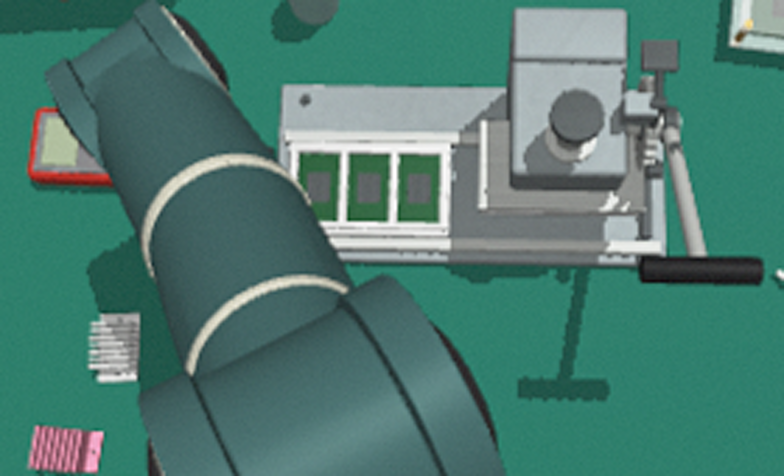

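Call:
carry_out --increments '[0,0,0,0,0,0,0,0,0,0,0,0,0,0,0,0,0,0,0,0,0,0,0,0,0,0,-0.02,0,0,0,0,0,-0.05,0,0,0,0,0,-0.05,0,0,0,0,0,-0.05,0,0,0,0,0,-0.02,0,0,0,0,0,0,0,0,0]' --claw 85

```text
clock: 11.2
position: [0.6117, 0.2375, 0.2378]
tool_rot: [0.999, -0.036, 0.001, -0.0]
force: [-0.4, 0.4, -0.6]
width: 0.994
finger_force: 0.0
```

```bash
python3 -c "
from h import *
o=ctrl.get_obs();print(o['joint_positions'].round(3));go(.4356,.1592,.235)"
```

```text
[-0.182  0.507 -0.331  1.537  0.176  1.125 -2.193]
at [0.6117 0.2375 0.2378] yaw -4.13 tilt [ 1.9e-03  7.0e-04 -1.0e+00] tool mm [-170.    90.8    2.5] units [-0.2125  0.1135  0.0031]
```

Call:
carry_out --increments '[-0.0531,0.0284,0,0,0,0,-0.0531,0.0284,0,0,0,0,-0.0531,0.0284,0,0,0,0,-0.0531,0.0284,0,0,0,0,0,0,0,0,0,-0.1727,0,0,0,0,0,-0.1727,0,0,0,0,0,-0.1727,0,0,0,0,0,-0.1727,0,0,0,0,0,-0.1727,0,0,0,0,0,-0.1727,0,0,0,0,0,-0.1727,0,0,0,0,0,-0.1727]'

```text
clock: 12.7
position: [0.4348, 0.1587, 0.2354]
tool_rot: [0.771, 0.637, -0.001, -0.001]
force: [0.2, 0.4, -0.6]
width: 0.995
finger_force: 0.0
```

```bash
python3 -c "
from h import *
a=cap('top');b=cap('side')
import sys
for n,p in (('hsL',(.441,.379,0)),('hsR',(.4356,.1592,-.195))):
  for cs in ((a,),(b,)): print(n,fit(cs,HS,p))
o=ctrl.get_obs();print(o['joint_positions'].round(3));go(.4356,.1592,.034)
cv2.imwrite('pics/s3.png',cv2.resize(b['color'][150:350,200:420],None,fx=3,fy=3)[:,:,::-1])"
```

```text
hsL ([np.float64(0.44410989610842627), np.float64(0.37488866920430547), np.float64(0.003782210767403933)], np.float64(415.02745098039213))
hsL ([np.float64(0.44199418463329393), np.float64(0.37919403239643334), np.float64(-0.009471331605756878)], np.float64(28.588235294117645))
hsR ([np.float64(0.4224266417478887), np.float64(0.16215659492470771), np.float64(-0.17933377861116262)], np.float64(468.2392156862745))
hsR ([np.float64(0.4362857543806031), np.float64(0.15958958397855458), np.float64(-0.20887721736234616)], np.float64(26.73725490196078))
[ 0.067  0.179 -0.531  2.005  0.108  0.986 -0.711]
at [0.4349 0.1587 0.2355] yaw 78.93 tilt [-1.8e-03 -2.0e-04 -1.0e+00] tool mm [  0.7   1.  201.5] units [0.0009 0.0012 0.2519]
```

View pics/s3.png

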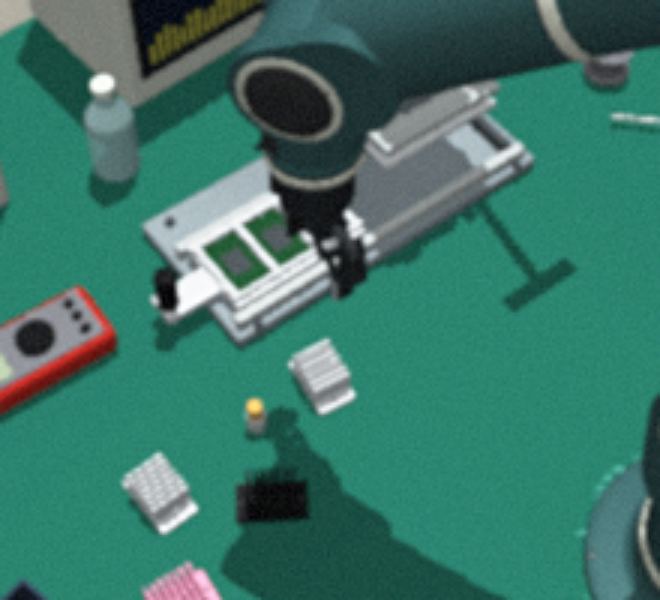

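Call:
carry_out --increments '[0.0009,0.0012,0.055,0,0,0,0,0,0.055,0,0,0,0,0,0.055,0,0,0,0,0,0.055,0,0,0,0,0,0.025,0,0,0,0,0,0.0106,0,0,0,0,0,0,0,0,0]' --claw 85

```text
clock: 13.68
position: [0.4362, 0.1596, 0.0319]
tool_rot: [0.773, 0.634, -0.0, -0.0]
force: [-0.3, -0.4, 0.4]
width: 0.991
finger_force: 0.0
```

Call:
carry_out --increments '[0,0,0,0,0,0,0,0,0,0,0,0,0,0,0,0,0,0,0,0,0,0,0,0,0,0,0,0,0,0]' --claw 40 --force 40

```text
clock: 14.3
position: [0.4369, 0.1595, 0.0328]
tool_rot: [0.773, 0.634, 0.001, 0.0]
force: [-2.3, -0.4, 9.8]
width: 0.574
finger_force: 40.0
```

Call:
carry_out --increments '[0,0,-0.03,0,0,0,0,0,-0.045,0,0,0,0,0,-0.045,0,0,-0.06,0,0,-0.03,0,0,-0.059,0,0,0,0,0,0]'

```text
clock: 14.92
position: [0.4373, 0.1596, 0.1537]
tool_rot: [0.732, 0.681, 0.001, 0.001]
force: [0.3, -0.5, -0.7]
width: 0.578
finger_force: 43.1
```

```bash
python3 -c "
from h import *
o=ctrl.get_obs();print(o['joint_positions'].round(3),o['width'],o['finger_force'])
a=cap('top');b=cap('side')
b2=b['color'].copy()
t=cv2.imread('pics/top2.png');S=5
def draw(c,im,win):
  x0,x1,y0,y1=win
  im=cv2.resize(im[y0:y1,x0:x1],None,fx=S,fy=S,interpolation=cv2.INTER_CUBIC)
  for s in(.153,.21,.267):
    q=[]
    for X,Y in((-.041,-.025),(.041,-.025),(.041,.025),(-.041,.025)):
      q.append([.585+.9974*X+.072*(s+Y),-.1245-.072*X+.9974*(s+Y),.044])
    q=((proj(c,np.array(q))+.5-[x0,y0])*S).astype(int)
    cv2.polylines(im,[q],True,(0,0,255),1)
  return im
A=draw(a,t,(240,330,150,220));B=draw(b,b['color'][:,:,::-1].copy(),(230,340,200,275))
h=np.zeros((A.shape[0]+B.shape[0],max(A.shape[1],B.shape[1]),3),np.uint8);h[:A.shape[0],:A.shape[1]]=A;h[A.shape[0]:,:B.shape[1]]=B
cv2.imwrite('pics/ov.png',cv2.resize(h,None,fx=.8,fy=.8,interpolation=cv2.INTER_AREA))
go(.6042,.1417,.15)"
```

```text
[ 0.063  0.312 -0.551  2.077  0.226  0.805 -0.695] 0.5781706482836906 43.06171417236328
at [0.4364 0.1592 0.1518] yaw 85.81 tilt [ 1.e-04 -2.e-04 -1.e+00] tool mm [ -5.2 168.7   1.8] units [-0.0065  0.2108  0.0022]
```

View pics/ov.png

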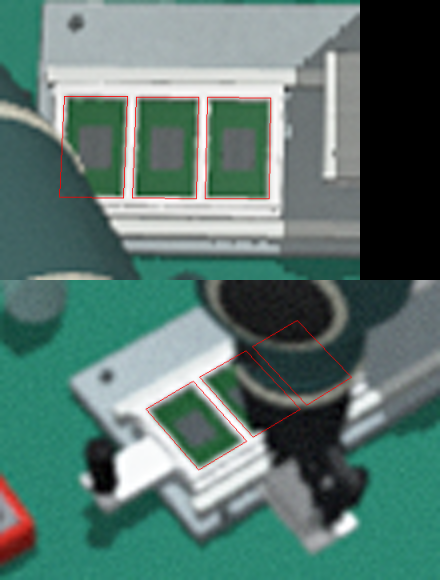

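Call:
carry_out --increments '[-0.0016,0.042,0,0,0,0,-0.0016,0.042,0,0,0,0,-0.0016,0.042,0,0,0,0,-0.0016,0.042,0,0,0,0,0,0.042,0,0,0,0,0,0,0.035,0,0,0,0,0,0.03,0,0,0,0,0,0.01,0,0,0,0,0,0,0,0,0]'

```text
clock: 16.15
position: [0.6033, 0.1426, 0.0914]
tool_rot: [0.732, 0.681, -0.001, -0.0]
force: [-0.4, -0.3, -0.4]
width: 0.576
finger_force: 43.0
```

```bash
python3 -c "
from h import *
go(.6042,.1417,.071)
b=cap('side');a=cap('top')
p,_=pose()
print(fit((b,),HS,(p[0],p[1],-.072),z0=p[2]-.0325)) 
cv2.imwrite('pics/p1.png',np.vstack([cv2.resize(c['color'][y:y+70,x:x+110],None,fx=5,fy=5) for c,x,y in((a,230,150),(b,230,200))])[::1,:,::-1])"
```

```text
at [0.6033 0.1426 0.0914] yaw 85.9 tilt [-1.3e-03 -1.0e-04 -1.0e+00] tool mm [-0.8  1.  20.4] units [-0.001   0.0012  0.0255]
([np.float64(0.6086636764304356), np.float64(0.14127894804167274), np.float64(0.04810330574629855)], np.float64(775.3058823529411))
```

Call:
carry_out --increments '[-0.001,0.0012,0.006,0,0,0,0,0,0.006,0,0,0,0,0,0.006,0,0,0,0,0,0.0055,0,0,0,0,0,0.002,0,0,0,0,0,0,0,0,0]'

```text
clock: 17.0
position: [0.6045, 0.1416, 0.0715]
tool_rot: [0.732, 0.681, -0.0, -0.0]
force: [0.7, 0.5, -0.8]
width: 0.575
finger_force: 43.0
```

```bash
python3 -c "
from h import *
go(.6042,.1417,.071);print(ctrl.get_obs()['force'])
b=cap('side')
cv2.imwrite('pics/p2.png',cv2.resize(b['color'][195:285,225:345],None,fx=5,fy=5)[:,:,::-1])"
```

```text
at [0.6045 0.1416 0.0715] yaw 85.91 tilt [-2.e-04  1.e-04 -1.e+00] tool mm [ 0.1 -0.3  0.5] units [ 0.0001 -0.0004  0.0006]
[ 0.71073435  0.49655691 -0.83467842]
```

View pics/p2.png

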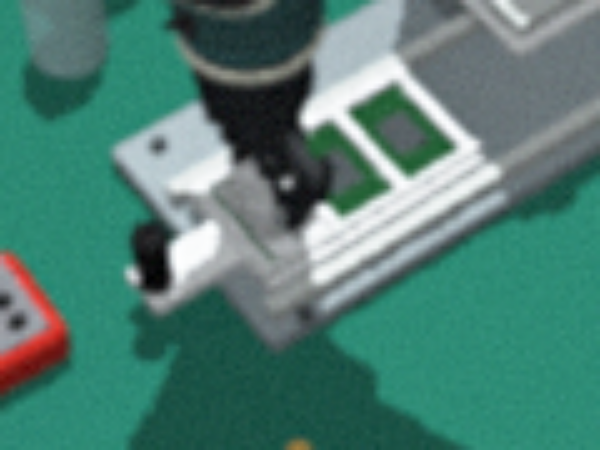

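Call:
carry_out --increments '[0,0,0.0008,0,0,0,0,0,0,0,0,0]'

```text
clock: 17.3
position: [0.6046, 0.1416, 0.071]
tool_rot: [0.732, 0.681, 0.0, -0.0]
force: [0.0, -0.1, -1.0]
width: 0.577
finger_force: 43.0
```

Call:
carry_out --increments '[0,0,0,0,0,0,0,0,0,0,0,0,0,0,0,0,0,0,0,0,0,0,0,0,0,0,-0.02,0,0,0,0,0,-0.045,0,0,0,0,0,-0.045,0,0,0,0,0,-0.045,0,0,0,0,0,0,0,0,0]' --claw 80

```text
clock: 18.42
position: [0.6058, 0.1421, 0.1989]
tool_rot: [0.732, 0.681, 0.002, 0.001]
force: [-0.1, 0.6, -0.2]
width: 0.937
finger_force: 0.0
```

```bash
python3 -c "
from h import *
go(.4415,.379,.19);print(ctrl.get_obs()['force'])
b=cap('side');a=cap('top')
print(fit((b,),HS,(.442,.379,0)),fit((a,),HS,(.442,.379,0)))
f=[]
for c in(a,b):
  w=cloud(c);m=(w[...,2]>.06)&(w[...,2]<.09)&(abs(w[...,0]-.604)<.05)&(abs(w[...,1]-.1417)<.05);q=w[m];print(len(q),np.median(q,0).round(4),np.percentile(q,[5,95],0).round(4))
cv2.imwrite('pics/p3.png',cv2.resize(b['color'][195:285,225:345],None,fx=5,fy=5)[:,:,::-1])"
```

```text
at [0.6058 0.1421 0.1989] yaw 85.91 tilt [ 0.0051  0.001  -1.    ] tool mm [ 224.6 -180.8    8.3] units [ 0.2807 -0.226   0.0103]
[-0.13003757  0.61189553 -0.18014161]
([np.float64(0.44274127088573295), np.float64(0.3793919095864073), np.float64(-0.016579667468849278)], np.float64(33.64705882352941)) ([np.float64(0.44122594497561546), np.float64(0.37846392443412946), np.float64(0.00452466647030153)], np.float64(22.933333333333334))
  return _methods._mean(a, axis=axis, dtype=dtype,
  ret = um.true_divide(
Traceback (most recent call last):
IndexError: index -1 is out of bounds for axis 0 with size 0
```

Call:
carry_out --increments '[0.0401,-0.0323,0,0,0,0,0.0401,-0.0323,0,0,0,0,0.0401,-0.0323,0,0,0,0,0.0401,-0.0323,0,0,0,0,0.0401,-0.0323,0,0,0,0,0.0401,-0.0323,0,0,0,0,0.0401,-0.0323,0,0,0,0,0,0,0,0,0,-0.063,0,0,0,0,0,0]' --claw 85

```text
clock: 19.65
position: [0.4398, 0.3783, 0.1942]
tool_rot: [0.709, 0.705, -0.001, -0.0]
force: [-1.2, -0.9, 0.0]
width: 0.995
finger_force: 0.0
```

```bash
python3 -c "
from h import *
go(.442,.379,.032)
b=cap('side');a=cap('top')
print(fit((b,),HS,(.442,.379,0)))
print('seat',fit((a,),HS,(.604,.1417,-.072),z0=.038))
cv2.imwrite('pics/p3.png',np.vstack([cv2.resize(c['color'][y:y+75,x:x+110],None,fx=4,fy=4,interpolation=cv2.INTER_CUBIC) for c,x,y in((a,230,145),(b,230,200))])[:,:,::-1])"
```

```text
at [0.4398 0.3783 0.1942] yaw 89.7 tilt [-1.3e-03 -8.0e-04 -1.0e+00] tool mm [  0.8   2.5 162.2] units [0.001  0.0031 0.2028]
([np.float64(0.4418434743638053), np.float64(0.37917073611534513), np.float64(-0.012576767987885762)], np.float64(55.45882352941176))
seat ([np.float64(0.6116390731985435), np.float64(0.1505982243643124), np.float64(-0.4593671180231409)], np.float64(656.7294117647059))
```

View pics/p3.png

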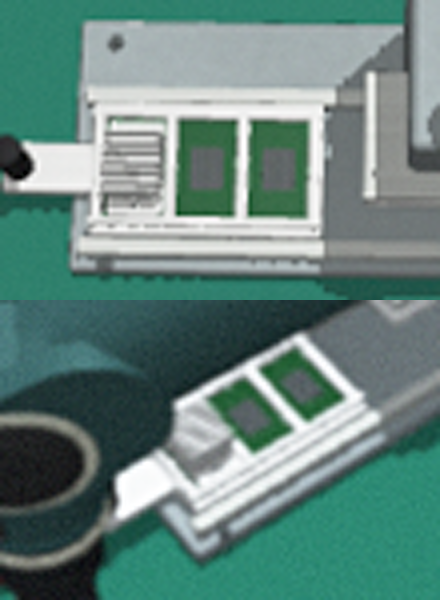

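Call:
carry_out --increments '[0.001,0.0028,0.045,0,0,0,0,0,0.045,0,0,0,0,0,0.045,0,0,0,0,0,0.035,0,0,0,0,0,0.02,0,0,0,0,0,0.0125,0,0,0,0,0,0,0,0,0]'

```text
clock: 20.62
position: [0.4425, 0.3792, 0.033]
tool_rot: [0.709, 0.705, -0.0, -0.0]
force: [0.5, 0.3, 0.0]
width: 1.0
finger_force: 0.0
```

Call:
carry_out --increments '[0,0,0,0,0,0,0,0,0,0,0,0,0,0,0,0,0,0,0,0,0,0,0,0,0,0,0,0,0,0]' --claw 40 --force 40

```text
clock: 21.25
position: [0.4428, 0.3795, 0.0339]
tool_rot: [0.709, 0.705, 0.001, 0.0]
force: [-2.2, -1.4, 8.6]
width: 0.578
finger_force: 40.8
```

Call:
carry_out --increments '[0,0,-0.03,0,0,0,0,0,-0.045,0,0,0,0,0,-0.045,0,0,0.031,0,0,-0.03,0,0,0.032,0,0,0,0,0,0]'

```text
clock: 21.88
position: [0.4431, 0.3798, 0.1549]
tool_rot: [0.732, 0.681, 0.002, 0.0]
force: [-0.3, 0.7, -1.7]
width: 0.576
finger_force: 42.5
```

```bash
python3 -c "
from h import *
go(.6001,.0849,.15)
b=cap('side');p,_=pose();print(fit((b,),HS,(p[0],p[1],-.072),z0=p[2]-.032))"
```

```text
at [0.4431 0.3798 0.1549] yaw 85.89 tilt [ 0.0028  0.0018 -1.    ] tool mm [-282.9  177.7    4.8] units [-0.3536  0.2222  0.006 ]
([np.float64(0.4433841101930259), np.float64(0.37879813136950136), np.float64(-0.06906255015508014)], np.float64(170.93725490196078))
```

Call:
carry_out --increments '[-0.0393,0.0247,0,0,0,0,-0.0393,0.0247,0,0,0,0,-0.0393,0.0247,0,0,0,0,-0.0393,0.0247,0,0,0,0,-0.0393,0.0247,0,0,0,0,-0.0393,0.0247,0,0,0,0,-0.0393,0.0247,0,0,0,0,-0.0393,0.0247,0,0,0,0,-0.0393,0.0247,0,0,0,0,0,0,0.03,0,0,0,0,0,0.03,0,0,0,0,0,0,0,0,0]'

```text
clock: 23.42
position: [0.5981, 0.0841, 0.1025]
tool_rot: [0.732, 0.682, -0.002, -0.001]
force: [0.4, -0.8, -1.5]
width: 0.577
finger_force: 42.3
```

```bash
python3 -c "
from h import *
go(.6001,.0849,.0725);o=ctrl.get_obs();print(o['width'],o['finger_force'])
b=cap('side');a=cap('top')
cv2.imwrite('pics/p4.png',np.vstack([cv2.resize(c['color'][y:y+75,x:x+110],None,fx=4,fy=4,interpolation=cv2.INTER_CUBIC) for c,x,y in((a,230,145),(b,230,200))])[:,:,::-1])"
```

```text
at [0.5981 0.0841 0.1025] yaw 85.94 tilt [-4.5e-03 -3.0e-04 -1.0e+00] tool mm [ 1.   2.1 30. ] units [0.0013 0.0026 0.0375]
0.5767856547004342 42.310237884521484
```

View pics/p4.png

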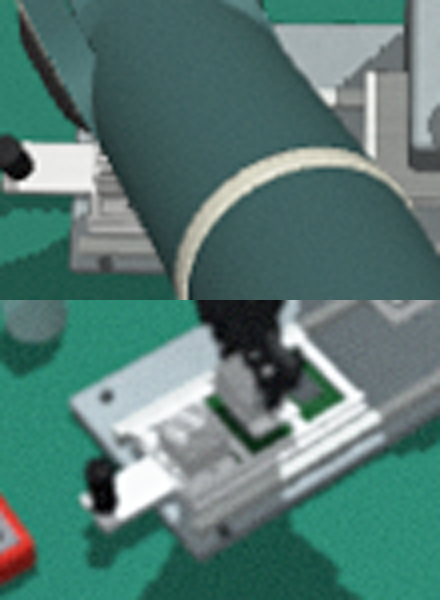

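Call:
carry_out --increments '[0.0013,0.0022,0.008,0,0,0,0,0,0.008,0,0,0,0,0,0.008,0,0,0,0,0,0.006,0,0,0,0,0,0.004,0,0,0,0,0,0.003,0,0,0,0,0,0,0,0,0]'

```text
clock: 24.4
position: [0.6014, 0.0852, 0.0753]
tool_rot: [0.732, 0.681, -0.0, -0.0]
force: [-0.1, 0.0, -0.8]
width: 0.573
finger_force: 42.4
```

```bash
python3 -c "
from h import *
go(.6001,.0849,.0720);o=ctrl.get_obs();print(o['width'],o['force'])"
```

```text
at [0.6014 0.0852 0.0753] yaw 85.91 tilt [-2.e-04  1.e-04 -1.e+00] tool mm [-0.4 -1.3  3.3] units [-0.0005 -0.0016  0.0041]
0.5727598586717992 [-0.05256724  0.00339433 -0.8227745 ]
```

Call:
carry_out --increments '[-0.0005,-0.0014,0.002,0,0,0,0,0,0.002,0,0,0,0,0,0,0,0,0]'

```text
clock: 24.78
position: [0.6003, 0.0849, 0.0721]
tool_rot: [0.732, 0.681, -0.0, -0.0]
force: [0.1, 0.1, -1.5]
width: 0.578
finger_force: 42.4
```

Call:
carry_out --increments '[0,0,0,0,0,0,0,0,0,0,0,0,0,0,0,0,0,0,0,0,0,0,0,0,0,0,-0.02,0,0,0,0,0,-0.045,0,0,0,0,0,-0.045,0,0,0,0,0,-0.045,0,0,0,0,0,0,0,0,0]' --claw 80

```text
clock: 25.9
position: [0.6016, 0.0853, 0.2]
tool_rot: [0.732, 0.681, 0.002, 0.002]
force: [0.6, -0.1, 0.7]
width: 0.938
finger_force: 0.0
```

```bash
python3 -c "
from h import *
o=ctrl.get_obs();print(o['force']);
p=np.array([.585,-.1245]);h=p+np.array([.072,.997])*.362;print(h)
go(.598,.30,.20);go(h[0],h[1],.20)"
```

```text
[ 0.62014645 -0.05233527  0.72034837]
[0.611064 0.236414]
at [0.6016 0.0853 0.2   ] yaw 85.91 tilt [ 5.2e-03  5.0e-04 -1.0e+00] tool mm [ 2.139e+02 -1.890e+01  1.000e-01] units [ 2.674e-01 -2.360e-02  1.000e-04]
at [0.6016 0.0853 0.2   ] yaw 85.91 tilt [ 5.2e-03  5.0e-04 -1.0e+00] tool mm [ 1.514e+02 -1.300e+00  1.000e-01] units [ 1.892e-01 -1.600e-03  1.000e-04]
```

Call:
carry_out --increments '[0.0473,-0.0004,0,0,0,0,0.0473,-0.0004,0,0,0,0,0.0473,-0.0004,0,0,0,0,0.0473,-0.0004,0,0,0,0,0,0,0,0,0,0]'

```text
clock: 26.52
position: [0.6087, 0.2395, 0.196]
tool_rot: [0.73, 0.683, 0.0, -0.001]
force: [0.4, -0.1, 0.1]
width: 0.937
finger_force: 0.0
```

```bash
python3 -c "
from h import *
go(.6111,.2350,.085)
b=cap('side','sx.png');a=cap('top')
for c in(a,b):
  w=cloud(c)
  for s in(.21,.267):
    X,Y=.585+.072*s,-.1245+.997*s
    m=(w[...,2]>.060)&(w[...,2]<.1)&(abs(w[...,0]-X)<.04)&(abs(w[...,1]-Y)<.028);q=w[m]
    if len(q)>9: print(s,len(q),(np.median(q,0)-[X,Y,0]).round(4),np.percentile(q[:,2],[5,50,95]).round(4))
cv2.imwrite('pics/p5.png',np.vstack([cv2.resize(c['color'][y:y+75,x:x+110],None,fx=4,fy=4,interpolation=cv2.INTER_CUBIC) for c,x,y in((a,230,145),(b,230,200))])[:,:,::-1])"
```

```text
at [0.6087 0.2395 0.196 ] yaw 86.15 tilt [-9.0e-04  1.5e-03 -1.0e+00] tool mm [ -4.5   2.8 111. ] units [-0.0056  0.0035  0.1388]
0.21 188 [ 0.0002 -0.003   0.0701] [0.061  0.0701 0.0752]
0.267 53 [ 0.0146 -0.0101  0.0714] [0.0615 0.0714 0.076 ]
0.21 180 [-0.0058 -0.0006  0.0702] [0.0625 0.0702 0.077 ]
0.267 192 [-0.0048  0.0047  0.0706] [0.0629 0.0706 0.0768]
```

View pics/p5.png

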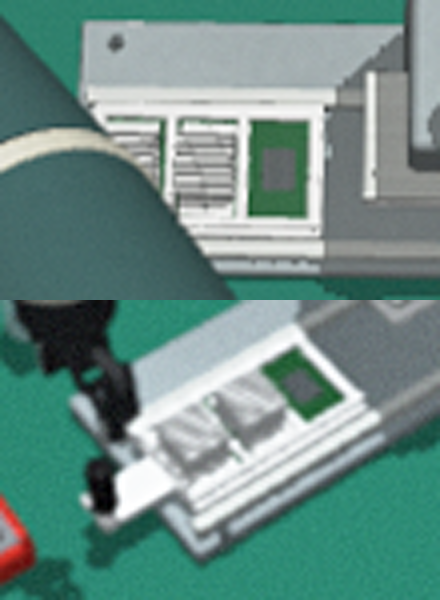

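Call:
carry_out --increments '[-0.0056,0.0035,0,0,0,0.004,0,0,0.045,0,0,0,0,0,0.045,0,0,0,0,0,0.035,0,0,0,0,0,0.0138,0,0,0,0,0,0,0,0,0]'

```text
clock: 27.38
position: [0.6125, 0.2306, 0.0852]
tool_rot: [0.734, 0.68, -0.0, -0.0]
force: [0.3, 0.5, 0.7]
width: 0.943
finger_force: 0.0
```

Call:
carry_out --increments '[0,0,0,0,0,0,0,0,0,0,0,0,0,0,0,0,0,0,0,0,0,0,0,0,0,0,0,0,0,0,0,0,0,0,0,0]' --claw 15 --force 50

```text
clock: 28.12
position: [0.6132, 0.2313, 0.086]
tool_rot: [0.733, 0.68, 0.001, 0.0]
force: [3.2, -1.8, 7.2]
width: 0.289
finger_force: 49.3
```

```bash
python3 -c "
from h import *
p=np.array([.585,-.1245]);h=p+np.array([.072,.997])*.148
o=ctrl.get_obs();print(o['force'],o['width']);q,_=pose();print((q[:2]-p)@np.array([.072,.997]))
go(h[0],h[1],q[2])"
```

```text
[ 3.19961659 -1.75057894  7.15409093] 0.2894884283469833
0.356774299881675
at [0.6132 0.2313 0.086 ] yaw 85.65 tilt [ 2.e-03  5.e-04 -1.e+00] tool mm [-2.09e+02 -1.70e+00 -1.00e-01] units [-2.612e-01 -2.100e-03 -2.000e-04]
```

Call:
carry_out --increments '[-0.012,-0.0002,0,0,0,0,-0.022,-0.0002,0,0,0,0,-0.025,-0.0002,0,0,0,0,-0.025,-0.0002,0,0,0,0,-0.025,-0.0002,0,0,0,0,-0.025,-0.0002,0,0,0,0,-0.025,-0.0002,0,0,0,0,-0.025,-0.0002,0,0,0,0,-0.025,-0.0002,0,0,0,0,-0.022,-0.0002,0,0,0,0,-0.016,0,0,0,0,0,-0.01,0,0,0,0,0]'

```text
clock: 29.62
position: [0.5972, 0.0259, 0.0861]
tool_rot: [0.734, 0.68, 0.002, 0.001]
force: [13.7, 2.2, -3.3]
width: 0.287
finger_force: 49.8
```

Call:
carry_out --increments '[-0.005,0,0,0,0,0,-0.005,0,0,0,0,0,0,0,0,0,0,0,0,0,0,0,0,0]'

```text
clock: 30.12
position: [0.5969, 0.0217, 0.0861]
tool_rot: [0.733, 0.681, 0.004, 0.0]
force: [17.7, 16.5, -7.6]
width: 0.282
finger_force: 50.0
```

```bash
python3 -c "
from h import *
p=np.array([.585,-.1245])
o=ctrl.get_obs();print(o['force'],o['width']);q,_=pose();print((q[:2]-p)@np.array([.072,.997]),(q[:2]-p)@np.array([.997,-.072]))"
```

```text
[17.68053605 16.5369376  -7.617396  ] 0.28239752114511263
0.14664381177255878 0.0013035505054433078
```

Call:
carry_out --increments '[0,0,0,0,0,0,0,0,0,0,0,0,0,0,0,0,0,0,0,0,0,0,0,0,0,0,-0.02,0,0,0,0,0,-0.045,0,0,0,0,0,-0.05,0,0,0,0,0,-0.05,0,0,0,0,0,-0.05,0,0,0,0,0,-0.05,0,0,0,0,0,-0.05,0,0,0,0,0,0,0,0,0]' --claw 80

```text
clock: 31.62
position: [0.5953, 0.0189, 0.3412]
tool_rot: [0.733, 0.68, 0.002, 0.002]
force: [0.1, -0.2, -0.8]
width: 0.935
finger_force: 0.0
```

```bash
python3 -c "
from h import *
b=cap('side');a=cap('top')
w=cloud(a);m=(w[...,2]>.045)&(w[...,2]<.10)&(abs(w[...,0]-.597)<.03)&(abs(w[...,1]-.026)<.04)&(a['color'].max(-1)<70)
q=w[m];print(len(q),np.median(q,0) if len(q) else 0)
P=np.array([.585,-.1245]);print('handle pred',P+np.array([.072,.997])*.15)
g=P+np.array([.072,.997])*-.0;print(ctrl.get_obs()['joint_positions'].round(3))
go(.44,-.2095,.42)
cv2.imwrite('pics/p6.png',np.vstack([cv2.resize(c['color'][y:y+75,x:x+110],None,fx=4,fy=4,interpolation=cv2.INTER_CUBIC) for c,x,y in((a,280,145),(b,260,170))])[:,:,::-1])"
```

```text
0 0
handle pred [0.5958  0.02505]
[ 0.354  0.344 -0.564  1.573  0.19   1.279 -0.315]
at [0.5943 0.0184 0.3378] yaw 85.67 tilt [ 7.e-04 -2.e-04 -1.e+00] tool mm [-239.  -136.6  -82.3] units [-0.2987 -0.1708 -0.1029]
```

View pics/p6.png

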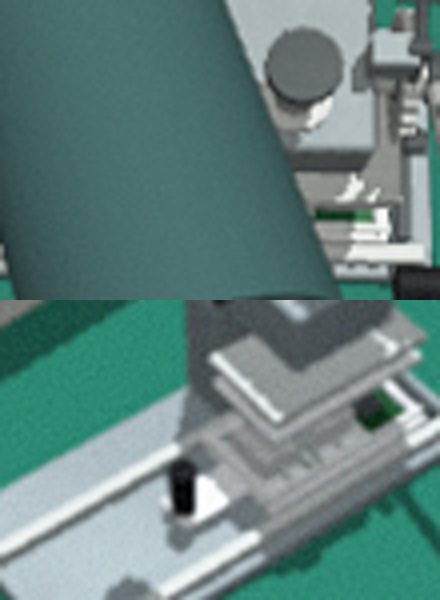

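Call:
carry_out --increments '[0,0,-0.05,0,0,0,0,0,-0.05,0,0,0,-0.0373,-0.0214,0,0,0,0,-0.0373,-0.0214,0,0,0,0,-0.0373,-0.0214,0,0,0,0,-0.0373,-0.0214,0,0,0,0,-0.0373,-0.0214,0,0,0,0,-0.0373,-0.0214,0,0,0,0,-0.0373,-0.0214,0,0,0,0,-0.0373,-0.0214,0,0,0,0,0,0,0,0,0,0]' --claw 0

```text
clock: 33.1
position: [0.4384, -0.2111, 0.4164]
tool_rot: [0.735, 0.678, -0.0, -0.001]
force: [1.2, 0.1, -0.9]
width: 0.003
finger_force: 0.0
```

```bash
cat >> h.py <<'E'
def ram():
    w=cloud(cap('top'));m=(abs(w[...,0]-.584)<.014)&(abs(w[...,1]+.1245)<.014)&(w[...,2]>.255)&(w[...,2]<.34)
    print('ram top',np.percentile(w[m][:,2],[25,50,75]).round(4) if m.any() else None,m.sum())
E
python3 -c "
from h import *
print(ctrl.get_obs()['joint_positions'].round(3))
go(.4385,-.2115,.37)
ram()
a=cap('top');w=cloud(a)
m=(w[...,2]>.30)&(w[...,2]<.36)&(a['color'].max(-1)<70)&(abs(w[...,0]-.44)<.05)&(abs(w[...,1]+.21)<.09)
q=w[m];print('grip',len(q),np.median(q,0).round(4),np.percentile(q,2,0).round(3),np.percentile(q,98,0).round(3))
b=cap('side');cv2.imwrite('pics/p7.png',cv2.resize(b['color'][100:260,250:450],None,fx=3.5,fy=3.5)[:,:,::-1])"
```

```text
[ 0.764  0.064 -0.398  1.699  0.025  1.386  0.283]
at [ 0.4384 -0.2111  0.4164] yaw 85.45 tilt [-1.6e-03  3.0e-04 -1.0e+00] tool mm [-0.4  0.2 46.4] units [-0.0005  0.0002  0.058 ]
ram top [0.3173 0.3188 0.3199] 145
grip 184 [ 0.441  -0.1831  0.3433] [ 0.431 -0.206  0.328] [ 0.453 -0.164  0.347]
```

Call:
carry_out --increments '[0,0,0.03,0,0,0,0,0,0.025,0,0,0,0,0,0.005,0,0,0,0,0,0,0,0,0]'

```text
clock: 33.75
position: [0.4403, -0.2088, 0.3695]
tool_rot: [0.733, 0.68, 0.0, 0.0]
force: [1.2, 0.2, 0.3]
width: 0.002
finger_force: 0.0
```

Call:
carry_out --increments '[0,-0.0151,0.0215,0,0,0,0,-0.0129,0.0229,0,0,0,0,-0.0106,0.024,0,0,0,0,-0.0081,0.025,0,0,0,0,-0.0055,0.0256,0,0,0,0,-0.003,0.0261,0,0,0,0,-0.0003,0.0262,0,0,0,0,0.0023,0.0261,0,0,0,0,0.0049,0.0258,0,0,0,0,0.0074,0.0252,0,0,0,0,0.0099,0.0243,0,0,0,0,0,0,0,0,0]'

```text
clock: 35.25
position: [0.4157, -0.2074, 0.1509]
tool_rot: [0.733, 0.68, -0.0, -0.0]
force: [-4.0, -0.2, 5.0]
width: 0.0
finger_force: 2.5
```

```bash
cat >> h.py <<'E'
def lev():
    p,_=pose();d=p[:2]-[.585,-.1245];X=d@[.997,-.072]-.0257;z=p[2]-.034-.205
    print('X',d@[.997,-.072],'Y',d@[.072,.997],'theta est z',np.radians(38)-np.arcsin(z/.21),'r',np.hypot(X,z),'F',ctrl.get_obs()['force'].round(1))
E
python3 -c "
from h import *
lev();ram()
b=cap('side');cv2.imwrite('pics/p8.png',cv2.resize(b['color'][100:260,250:450],None,fx=3.5,fy=3.5)[:,:,::-1])"
```

```text
X -0.16285147616712434 Y -0.0948549534478749 theta est z 1.0962764400448883 r 0.2081289458948255 F [-4.  -0.2  5. ]
ram top [0.3076 0.3088 0.3099] 133
```

View pics/p8.png

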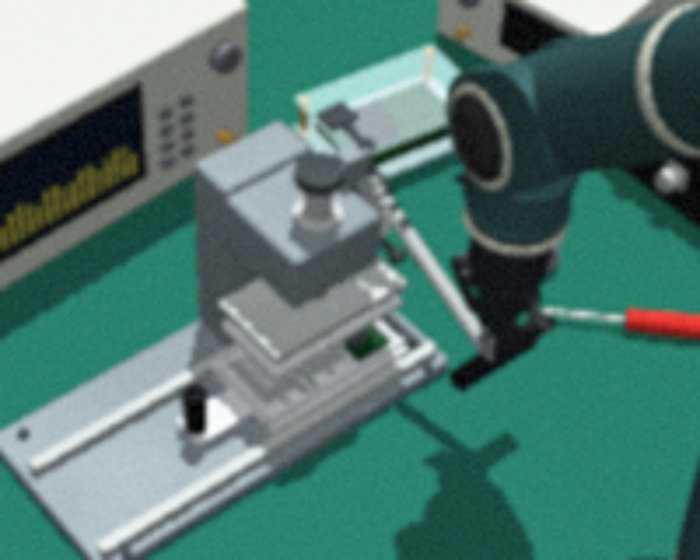

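Call:
carry_out --increments '[0,-0.0099,-0.0243,0,0,0,0,-0.0074,-0.0252,0,0,0,0,-0.0049,-0.0258,0,0,0,0,-0.0023,-0.0261,0,0,0,0,0.0003,-0.0262,0,0,0,0,0.003,-0.0261,0,0,0,0,0.0055,-0.0256,0,0,0,0,0.0081,-0.025,0,0,0,0,0.0106,-0.024,0,0,0,0,0.0129,-0.0229,0,0,0,0,0.0151,-0.0415,0,0,0,0,0,0,0,0,0]'

```text
clock: 36.85
position: [0.441, -0.209, 0.3882]
tool_rot: [0.733, 0.68, 0.001, 0.002]
force: [0.2, -0.2, -0.2]
width: 0.0
finger_force: 0.0
```

Call:
carry_out --increments '[0,0,0,0,0,0,0,0,0,0,0,0]'

```text
clock: 37.1
position: [0.4395, -0.2091, 0.3848]
tool_rot: [0.733, 0.68, -0.0, -0.0]
force: [0.3, -0.7, -0.2]
width: 0.003
finger_force: 0.0
```

```bash
cat >> h.py <<'E'
def grip():
    a=cap('side');w=cloud(a)
    m=(w[...,2]>.30)&(w[...,2]<.36)&(a['color'].max(-1)<70)&(abs(w[...,0]-.44)<.05)&(abs(w[...,1]+.21)<.09)
    q=w[m];print('grip',len(q),np.median(q,0).round(4),np.percentile(q,2,0).round(3),np.percentile(q,98,0).round(3))
E
python3 -c "
from h import *
lev();ram();grip()"
```

```text
X -0.13901422532084004 Y -0.0948647152240636 theta est z -0.10439804155003385 r 0.21999332570623234 F [ 0.3 -0.7 -0.2]
ram top [0.31   0.3109 0.312 ] 135
grip 190 [ 0.4336 -0.2031  0.3421] [ 0.425 -0.256  0.329] [ 0.449 -0.163  0.35 ]
```

Call:
carry_out --increments '[0,-0.0151,0.0405,0,0,0,0,-0.0129,0.0229,0,0,0,0,-0.0106,0.024,0,0,0,0,-0.0081,0.025,0,0,0,0,-0.0055,0.0256,0,0,0,0,-0.003,0.0261,0,0,0,0,-0.0003,0.0262,0,0,0,0,0.0023,0.0261,0,0,0,0,0.0049,0.0258,0,0,0,0,0.0074,0.0252,0,0,0,0,0.0099,0.0243,0,0,0,0,0.002,0.004,0,0,0]'

```text
clock: 38.7
position: [0.4164, -0.2074, 0.1477]
tool_rot: [0.733, 0.68, -0.0, -0.001]
force: [-3.3, 0.9, 5.4]
width: -0.001
finger_force: 2.7
```

Call:
carry_out --increments '[0,0,0,0,0,0]'

```text
clock: 38.83
position: [0.4164, -0.2074, 0.1487]
tool_rot: [0.733, 0.68, -0.0, -0.0]
force: [-3.7, 1.2, 5.1]
width: -0.002
finger_force: 2.7
```

Call:
carry_out --increments '[0,-0.0119,-0.0283,0,0,0,0,-0.0074,-0.0252,0,0,0,0,-0.0049,-0.0258,0,0,0,0,-0.0023,-0.0261,0,0,0,0,0.0003,-0.0262,0,0,0,0,0.003,-0.0261,0,0,0,0,0.0055,-0.0256,0,0,0,0,0.0081,-0.025,0,0,0,0,0.0106,-0.024,0,0,0,0,0.0129,-0.0229,0,0,0,0,0.0151,-0.0405,0,0,0,0,0,0,0,0,0]'

```text
clock: 40.33
position: [0.4408, -0.2091, 0.3876]
tool_rot: [0.733, 0.68, 0.001, 0.002]
force: [-0.3, -0.7, -1.8]
width: 0.003
finger_force: 0.0
```

Call:
carry_out --increments '[0,0,0,0,0,0,0,0,0,0,0,0]'

```text
clock: 40.58
position: [0.4394, -0.2092, 0.3846]
tool_rot: [0.733, 0.68, -0.0, -0.0]
force: [0.6, 0.2, 0.1]
width: 0.001
finger_force: 0.0
```

```bash
python3 -c "
from h import *
lev();ram();grip();go(.4395,-.2091,.3848)"
```

```text
X -0.13906250952597357 Y -0.09487911549085395 theta est z -0.10303541218448375 r 0.21989297595738347 F [0.6 0.2 0.1]
ram top [0.3009 0.3019 0.303 ] 128
grip 191 [ 0.434  -0.2025  0.3428] [ 0.425 -0.256  0.328] [ 0.449 -0.163  0.35 ]
at [ 0.4396 -0.2092  0.3847] yaw 85.66 tilt [-6.e-04  4.e-04 -1.e+00] tool mm [ 0.1 -0.1 -0.1] units [ 0.0001 -0.0001 -0.0001]
```

Head at 17 mm, fully repeatable. Strokes 3 and 4.

Call:
carry_out --increments '[0,-0.0151,0.0405,0,0,0,0,-0.0129,0.0229,0,0,0,0,-0.0106,0.024,0,0,0,0,-0.0081,0.025,0,0,0,0,-0.0055,0.0256,0,0,0,0,-0.003,0.0261,0,0,0,0,-0.0003,0.0262,0,0,0,0,0.0023,0.0261,0,0,0,0,0.0049,0.0258,0,0,0,0,0.0074,0.0252,0,0,0,0,0.0099,0.0243,0,0,0,0,0.002,0.004,0,0,0]'

```text
clock: 42.18
position: [0.4164, -0.2074, 0.1477]
tool_rot: [0.733, 0.68, -0.0, -0.001]
force: [-3.1, 0.2, 5.3]
width: -0.001
finger_force: 2.9
```

Call:
carry_out --increments '[0,0,0,0,0,0]'

```text
clock: 42.3
position: [0.4164, -0.2074, 0.1487]
tool_rot: [0.733, 0.68, -0.0, -0.001]
force: [-3.1, 1.4, 6.5]
width: -0.001
finger_force: 2.8
```

Call:
carry_out --increments '[0,-0.0119,-0.0283,0,0,0,0,-0.0074,-0.0252,0,0,0,0,-0.0049,-0.0258,0,0,0,0,-0.0023,-0.0261,0,0,0,0,0.0003,-0.0262,0,0,0,0,0.003,-0.0261,0,0,0,0,0.0055,-0.0256,0,0,0,0,0.0081,-0.025,0,0,0,0,0.0106,-0.024,0,0,0,0,0.0129,-0.0229,0,0,0,0,0.0151,-0.0405,0,0,0,0,0,0,0,0,0]'

```text
clock: 43.8
position: [0.4409, -0.2091, 0.3875]
tool_rot: [0.733, 0.68, 0.001, 0.002]
force: [-0.2, -0.5, -1.5]
width: 0.003
finger_force: 0.0
```

Call:
carry_out --increments '[0,0,0,0,0,0,0,0,0,0,0,0]'

```text
clock: 44.05
position: [0.4394, -0.2092, 0.3846]
tool_rot: [0.733, 0.68, -0.0, -0.0]
force: [-0.2, -0.8, -0.3]
width: -0.001
finger_force: 0.0
```

```bash
python3 -c "
from h import *
lev();ram();grip()"
```

```text
X -0.13905830845012923 Y -0.09488341088163298 theta est z -0.10272268273523211 r 0.21985848955996967 F [-0.2 -0.8 -0.3]
ram top [0.2912 0.2925 0.2935] 119
grip 192 [ 0.4338 -0.2037  0.3425] [ 0.424 -0.255  0.327] [ 0.45  -0.164  0.35 ]
```

Call:
carry_out --increments '[0,-0.0151,0.0405,0,0,0,0,-0.0129,0.0229,0,0,0,0,-0.0106,0.024,0,0,0,0,-0.0081,0.025,0,0,0,0,-0.0055,0.0256,0,0,0,0,-0.003,0.0261,0,0,0,0,-0.0003,0.0262,0,0,0,0,0.0023,0.0261,0,0,0,0,0.0049,0.0258,0,0,0,0,0.0074,0.0252,0,0,0,0,0.0099,0.0243,0,0,0,0,0.002,0.004,0,0,0]'

```text
clock: 45.65
position: [0.4164, -0.2074, 0.1477]
tool_rot: [0.733, 0.68, -0.0, -0.001]
force: [-5.0, 1.5, 6.4]
width: -0.002
finger_force: 3.2
```

Call:
carry_out --increments '[0,0,0,0,0,0]'

```text
clock: 45.78
position: [0.4163, -0.2074, 0.1485]
tool_rot: [0.733, 0.68, -0.0, -0.001]
force: [-4.4, 0.4, 6.9]
width: -0.001
finger_force: 3.2
```

Call:
carry_out --increments '[0,-0.0119,-0.0283,0,0,0,0,-0.0074,-0.0252,0,0,0,0,-0.0049,-0.0258,0,0,0,0,-0.0023,-0.0261,0,0,0,0,0.0003,-0.0262,0,0,0,0,0.003,-0.0261,0,0,0,0,0.0055,-0.0256,0,0,0,0,0.0081,-0.025,0,0,0,0,0.0106,-0.024,0,0,0,0,0.0129,-0.0229,0,0,0,0,0.0151,-0.0405,0,0,0,0,0,0,0,0,0]'

```text
clock: 47.28
position: [0.4408, -0.2091, 0.3872]
tool_rot: [0.733, 0.68, 0.001, 0.001]
force: [-1.1, 0.1, -0.3]
width: 0.001
finger_force: 0.0
```

Call:
carry_out --increments '[0,0,0,0,0,0,0,0,0,0,0,0]'

```text
clock: 47.52
position: [0.4394, -0.2092, 0.3845]
tool_rot: [0.733, 0.68, -0.0, -0.001]
force: [-0.3, 0.0, 0.9]
width: -0.0
finger_force: 0.0
```

```bash
python3 -c "
from h import *
lev();ram();grip()"
```

```text
X -0.1390563273120658 Y -0.09492093938077431 theta est z -0.10246201390366938 r 0.21983088030567627 F [-0.3  0.   0.9]
ram top [0.2817 0.2833 0.2844] 119
grip 191 [ 0.4339 -0.2039  0.3431] [ 0.424 -0.256  0.328] [ 0.448 -0.162  0.35 ]
```

Call:
carry_out --increments '[0,-0.0151,0.0405,0,0,0,0,-0.0129,0.0229,0,0,0,0,-0.0106,0.024,0,0,0,0,-0.0081,0.025,0,0,0,0,-0.0055,0.0256,0,0,0,0,-0.003,0.0261,0,0,0,0,-0.0003,0.0262,0,0,0,0,0.0023,0.0261,0,0,0,0,0.0049,0.0258,0,0,0,0,0.0074,0.0252,0,0,0,0,0.0099,0.0243,0,0,0,0,0.002,0.004,0,0,0]'

```text
clock: 49.12
position: [0.4164, -0.2074, 0.1477]
tool_rot: [0.733, 0.68, -0.0, -0.001]
force: [-4.4, 0.1, 8.1]
width: -0.003
finger_force: 3.6
```

Call:
carry_out --increments '[0,0,0,0,0,0]'

```text
clock: 49.25
position: [0.4162, -0.2074, 0.1485]
tool_rot: [0.733, 0.68, -0.0, -0.001]
force: [-4.0, 1.0, 7.2]
width: 0.001
finger_force: 3.4
```

Call:
carry_out --increments '[0,-0.0119,-0.0283,0,0,0,0,-0.0074,-0.0252,0,0,0,0,-0.0049,-0.0258,0,0,0,0,-0.0023,-0.0261,0,0,0,0,0.0003,-0.0262,0,0,0,0,0.003,-0.0261,0,0,0,0,0.0055,-0.0256,0,0,0,0,0.0081,-0.025,0,0,0,0,0.0106,-0.024,0,0,0,0,0.0129,-0.0229,0,0,0,0,0.0151,-0.0405,0,0,0,0,0,0,0,0,0]'

```text
clock: 50.75
position: [0.4409, -0.2091, 0.3871]
tool_rot: [0.733, 0.68, 0.001, 0.001]
force: [-1.1, -0.1, -0.9]
width: 0.002
finger_force: 0.0
```

Call:
carry_out --increments '[0,0,0,0,0,0,0,0,0,0,0,0]'

```text
clock: 51.0
position: [0.4394, -0.2092, 0.3845]
tool_rot: [0.733, 0.68, -0.0, -0.001]
force: [1.2, -0.7, -0.3]
width: -0.002
finger_force: 0.0
```

```bash
python3 -c "
from h import *
lev();ram();grip()"
```

```text
X -0.13903209922180473 Y -0.0948950895970376 theta est z -0.1020655106016608 r 0.2197729763316346 F [ 1.2 -0.7 -0.3]
ram top [0.2727 0.2742 0.2749] 118
grip 191 [ 0.4332 -0.2036  0.3426] [ 0.424 -0.256  0.329] [ 0.449 -0.163  0.35 ]
```

Call:
carry_out --increments '[0,-0.0151,0.0405,0,0,0,0,-0.0129,0.0229,0,0,0,0,-0.0106,0.024,0,0,0,0,-0.0081,0.025,0,0,0,0,-0.0055,0.0256,0,0,0,0,-0.003,0.0261,0,0,0,0,-0.0003,0.0262,0,0,0,0,0.0023,0.0261,0,0,0,0,0.0042,0.02,0,0,0,0,0,0,0,0,0]'

```text
clock: 52.35
position: [0.4003, -0.2061, 0.1953]
tool_rot: [0.733, 0.68, -0.0, -0.001]
force: [-5.7, 1.5, 7.2]
width: 0.001
finger_force: 3.5
```

```bash
python3 -c "
from h import *
lev();ram()"
```

```text
X -0.1782791161595002 Y -0.0946624739792566 theta est z 0.8730097077167138 r 0.20861446988557847 F [-5.7  1.5  7.2]
ram top [0.2674 0.2682 0.2695] 115
```

Call:
carry_out --increments '[0,0.0012,0.006,0,0,0,0,0,0,0,0,0]'

```text
clock: 52.65
position: [0.4017, -0.2064, 0.1917]
tool_rot: [0.733, 0.68, -0.0, 0.0]
force: [-3.7, 0.5, 3.5]
width: -0.002
finger_force: 1.8
```

Call:
carry_out --increments '[0,-0.0054,-0.026,0,0,0,0,-0.0023,-0.0261,0,0,0,0,0.0003,-0.0262,0,0,0,0,0.003,-0.0261,0,0,0,0,0.0055,-0.0256,0,0,0,0,0.0081,-0.025,0,0,0,0,0.0106,-0.024,0,0,0,0,0.0129,-0.0229,0,0,0,0,0.0151,-0.0405,0,0,0,0,0,-0.045,0,0,0,0,0,-0.03,0,0,0,0,0,0,0,0,0]'

```text
clock: 54.15
position: [0.4403, -0.2091, 0.447]
tool_rot: [0.733, 0.68, 0.001, 0.001]
force: [1.0, -0.9, -0.5]
width: -0.0
finger_force: 0.0
```

```bash
python3 -c "
from h import *
lev();ram();grip()
b=cap('side');a=cap('top');cv2.imwrite('pics/p9.png',np.hstack([cv2.resize(c['color'][y:y+160,x:x+160],None,fx=2.5,fy=2.5,interpolation=cv2.INTER_CUBIC) for c,x,y in((a,260,110),(b,250,110))])[:,:,::-1])"
```

```text
X -0.13816462742966018 Y -0.09475988201806693 theta est z -0.7710937665502753 r 0.2648306867978205 F [ 1.  -0.9 -0.5]
ram top [0.2668 0.2678 0.2688] 115
grip 194 [ 0.4334 -0.2048  0.343 ] [ 0.424 -0.256  0.329] [ 0.449 -0.163  0.35 ]
```

View pics/p9.png

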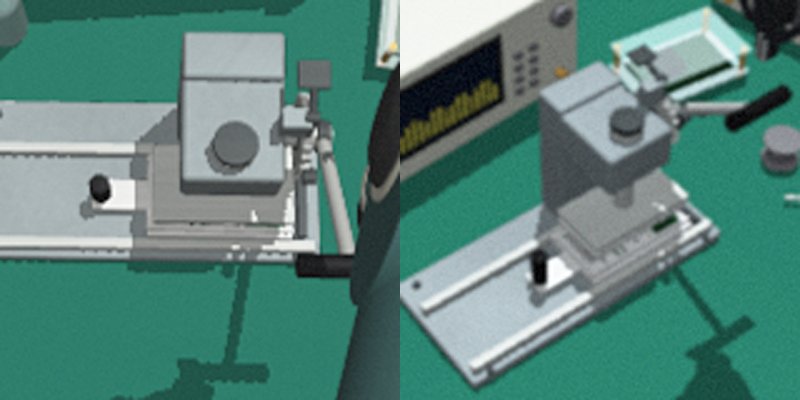

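The pictures show the plate clamped on the heatsinks, the carriage home (handle at top pixel ~(300,186)), the head held at about 0.051 m, the lever up, and the tool clear of everything.

```bash
python3 -c "
from h import *
print(ctrl.sign_off())"
```

```text
the job is handed in; nothing more can be done
None
```

I handed the job in after about 54 s. I found two silver heatsinks on the bench; they are seated in pockets 2 and 3 with the carriage home. The head is held down at about 0.051 m after five full strokes and a short sixth, the lever is up and the tool is clear. I did not re-measure the multimeter, solder reel or screwdriver at the end, but the arm was never close to any of them.

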